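Spread the foil potatoes in the roasting tin

ROBOT

A 6-joint arm with a two-finger parallel gripper is mounted at the origin on the work surface. World frame = base frame: x ahead of the robot, y to its left, z up, the work surface at z = 0. Lengths are in mm, angles in rad, forces in N, time in s.
With the tool pointing down it reaches from about 350 to 875 mm from the base axis. Payload 4.2 kg.
Tool frame: the origin (TCP) lies midway between the tips of the shut fingers; the grasp point (between the pads) lies 19 mm behind it; y points along the fingers, z is the direction in which the jaws open and shut, and the axes are right-handed (so a half turn about y gives the same grasp; the last joint's range is limited). The gripper opens to 85 mm and grips with 20 to 120 N. Pads are 22 mm wide; open, the fingers measure 114 mm over their backs; the gripper's body (76 mm by 85 mm) begins 54 mm behind the grasp point. The pads swing forward as they close: fully open they stand 13 mm farther back than shut.
Start: joints at [-0.933, 0.385, 0.008, 0, -1.194, -0.259], TCP at [231.142, -580.665, 207.612] pointing down, gripper open.
Joint ranges: [-3.14, 3.14], [-1.21, 2.06], [-1.07, 1.41], [-3.16, 2.05], [-2.99, -0.16], [-3.1, 3.1]. Speed limits (rad/s): [2.79, 2.79, 3.14, 3.14, 3.14, 3.14].

INTERFACE

Orientations are given as [roll, pitch, yaw] about the fixed x, y, z axes, in that order (R = Rz(yaw) Ry(pitch) Rx(roll)).
In Python, from station import ctrl, cams, finder gives the robot as it stands.
- The arm moves only by the shell command python3 -m inch 'ROWS' [FORCE]. ROWS is JSON, a list that holds one entry, the list of rows, each a list of 7 numbers: the shift along the tool's x, y, z as a fraction of full scale, then the turn, a rotation vector about the tool's x, y, z as a fraction of full scale, then the opening, from -1 (shut) to 1 (fully open). In form: [[[tx, ty, tz, wx, wy, wz, claw], ...]]. A call has exactly 8 rows; each row is the pose to reach, as a shift and turn from the pose measured when the call began, along the tool's axes at that moment; what a row does not reach only later rows make up. Full scale, the value 1, is 0.2 m for a shift and 90 degrees for a turn. A row lasts 1/10 s, in which the tool goes at most 50 mm and 8.59 degrees, less where a joint would pass 70% of its speed; a pose out of reach is approached as far as the arm can. A call with a number of a shift or a turn outside -1 to 1 is refused whole. A call with a gripper value outside its range is refused whole. The fingers move at their own pace and stop on an object; FORCE is the grip in N (left out, the last holds). Time passes only in rows, so rows that repeat a pose let the fingers close, or fill a call up. It gives the time, the measured TCP pose, the force and the opening at its end, in the units of the state.
- ctrl.read_state(): the state, without advancing time (a new reading comes with each control period).
- cams.grab_frame(name): name is "scene" or "top" or "wrist"; returns the picture (384x512x3 uint8, red, green, blue); there is no depth.
- cams.get_calibration(name): a dict with "fx", "fy", "cx", "cy" (pixels), "k1" (the pictures are not rectified: a ray, as slopes to the right and down, at radius r is drawn at 1 + k1 r^2 times it, then the intrinsics apply), "eye" and "orientation" of the camera in the world. Camera axes: x right, y down, z forward; pixel columns grow to the right and rows downward; lengths in mm; the calibration is good to about 2 mm. A picture is of the moment at which its call begins: read the wrist's pose just before it. get_calibration takes no time and is no camera call; for the wrist camera it gives the pose at the moment of the call.
- ctrl.sign_off(): hands the job in, once; it reports no verdict.
Trained networks look in the newest picture that a camera, given by its name, has taken for a name from the list of things; names that differ only in an ending like _2 or _b are one class to them, and where a whole thing is asked for, a point or a joint stands for the part that bears it (a point fixed in the world has none). Each returns a list of dicts, best first, with "conf" (0 to 1); they miss things now and then, are a little off and sometimes report something else, mostly with a low value. They report only what shows in the picture. A call takes as long as a camera call.
- finder.regions_of(target, camera): "pixels" (384x512 bool, what is visible of it) and "location" ([column, row] in pixels, amid what is visible of it).
The state is a dict: "time_s": time; "joint_pos": joint angles; "dq": joint speeds; "tau": joint torques, N m; "position": TCP position; "tcp_rot": TCP orientation; "ft_force": force on the tool from outside, world axes, zero at the start; "ft_torque": the same for the moment, N m; "grip_width": opening from 0.0 (shut) to 1.0 (fully open).
Only numpy, scipy, OpenCV 4.12 (cv2) and the standard library are available. Lean on these libraries where they do the work, as an engineer would, in place of code of your own. Each camera call takes 0.05 s, during which the arm holds its last target. There are 200 camera calls.

TASK

The foil-wrapped potatoes lie in a heap in the roasting tin, and one more was left on the wooden board. Put that one in too and spread all five out into a single even layer, like the five on a die (one in each corner region, one in the middle), none touching another, so that they bake evenly. Do not shift the jar or the bowl of tomatoes.

Things in the scene. Friction and masses are not known exactly. Their poses are not given: they have to be found in the camera images.
- tin: dark steel roasting tin with a bright rim, fixed to the table; inside 260 mm (its x) by 360 mm (its y), floor 4 mm thick, walls 4 mm thick with their top 46 mm above the table, a wire handle standing 25 mm out of each short end at rim height; origin at the centre of its underside, on the table
- spot1 (a point): a point on the tin's floor (its top face, 4 mm above the table), not marked on the tin: the place for the potato in one corner, 60 mm from the long wall and 65 mm from the short wall, at x -70 mm, y -115 mm in the tin's frame
- spot2 (a point): a point on the tin's floor (its top face, 4 mm above the table), not marked on the tin: the place for the potato in one corner, 60 mm from the long wall and 65 mm from the short wall, at x -70 mm, y 115 mm in the tin's frame
- spot3 (a point): a point on the tin's floor (its top face, 4 mm above the table), not marked on the tin: the place for the potato in one corner, 60 mm from the long wall and 65 mm from the short wall, at x 70 mm, y -115 mm in the tin's frame
- spot4 (a point): a point on the tin's floor (its top face, 4 mm above the table), not marked on the tin: the place for the potato in one corner, 60 mm from the long wall and 65 mm from the short wall, at x 70 mm, y 115 mm in the tin's frame
- spot5 (a point): a point on the tin's floor (its top face, 4 mm above the table), not marked on the tin: the middle of the tin, the place for the fifth potato
- potato1: foil-wrapped potato, a silvery rounded block 84 mm long (its x), 54 mm wide (its y), 46 mm tall (its z); all five are alike; origin at its centre. Starts at the bottom of the heap in the tin
- potato2: foil-wrapped potato, a silvery rounded block 84 mm long (its x), 54 mm wide (its y), 46 mm tall (its z); all five are alike; origin at its centre. Starts at the bottom of the heap in the tin
- potato3: foil-wrapped potato, a silvery rounded block 84 mm long (its x), 54 mm wide (its y), 46 mm tall (its z); all five are alike; origin at its centre. Starts at the bottom of the heap in the tin
- potato4: foil-wrapped potato, a silvery rounded block 84 mm long (its x), 54 mm wide (its y), 46 mm tall (its z); all five are alike; origin at its centre. Starts on top of the heap, bridging potato1 and potato2
- potato5: foil-wrapped potato, a silvery rounded block 84 mm long (its x), 54 mm wide (its y), 46 mm tall (its z); all five are alike; origin at its centre. Starts alone on the wooden board (240 x 160 mm, 15 mm thick) to the left of the tin
- jar: glass jar with a green lid, 72 mm across, 105 mm tall, loose; not to be disturbed; origin at the centre of its underside
- bowl: white bowl of red tomatoes, 156 mm across, about 85 mm tall, loose; not to be disturbed; origin at the centre of its underside

How it is judged (in metres and radians):
At the end, for the whole second after the job is handed in: All five potatoes rest on the tin's floor (centre under 34 mm above it: not on end or on another), one centred within 40 mm of each spot: the tin's middle and four corner spots, 60 mm from the long inner wall and 65 mm from the short one; any heading; none touching another; all still (horizontal distance between any of potato1, potato2, potato3, potato4, potato5 and spot1 below 0.04 m and horizontal distance between any of potato1, potato2, potato3, potato4, potato5 and spot2 below 0.04 m and horizontal distance between any of potato1, potato2, potato3, potato4, potato5 and spot3 below 0.04 m and horizontal distance between any of potato1, potato2, potato3, potato4, potato5 and spot4 below 0.04 m and horizontal distance between any of potato1, potato2, potato3, potato4, potato5 and spot5 below 0.04 m and z of each of potato1, potato2, potato3, potato4, potato5 in the frame of tin below 0.038 m and contact force between potato1 and potato2 below 0.05 N and contact force between each of potato1, potato2 and potato3 below 0.05 N and contact force between each of potato1, potato2, potato3 and potato4 below 0.05 N and contact force between each of potato1, potato2, potato3, potato4 and potato5 below 0.05 N and linear speed of each of potato1, potato2, potato3, potato4, potato5 below 0.02 m/s).
It fails at once if the jar or the bowl of tomatoes is moved by more than 30 mm (distance of any of jar, bowl from where it was at the start of the episode above 0.03 m).
It also fails if it takes over 72 s, if anything falls off the work surface, if the arm or the gripper's body presses on something with over 40 N, if the wrist force passes 120 N, or if a joint passes its speed limit or range.

## Working session

There is one attempt and no reset: what is moved stays moved. The work goes in short steps, Python scripts to look and compute and a shell command to move; the robot and the scene stay as the last step left them, time stands still between calls to the robot, and variables do not carry over. Pictures are saved under pics/ and viewed, about 8 in all and at most 12, crops included, and the job is handed in when it is done.

```bash
mkdir -p pics; ls
cat > h.py <<'E'
import numpy as np, cv2, json
from scipy.spatial.transform import Rotation as R
from station import ctrl, cams, finder
def K(c): return np.array([[c['fx'],0,c['cx']],[0,c['fy'],c['cy']],[0,0,1.]])
def rot(o):
    o=np.array(o,float)
    return o if o.shape==(3,3) else R.from_euler('xyz',o).as_matrix()
def ray(c,px):
    p=cv2.undistortPoints(np.array(px,float).reshape(-1,1,2),K(c),np.array([c['k1'],0,0,0.])).reshape(-1,2)
    return (rot(c['orientation'])@np.c_[p,np.ones(len(p))].T).T
def onplane(c,px,z):
    d=ray(c,px);e=np.array(c['eye'],float)
    return e+d*((z-e[2])/d[:,2])[:,None]
def save(im,n): cv2.imwrite('pics/'+n+'.png',im[:,:,::-1])
E
python3 - <<'E'
from h import *
for n in ['top','scene']:
    c=cams.get_calibration(n);print(n,c)
    im=cams.grab_frame(n);save(im,n+'0')
    for t in ['tin','potato1','jar','bowl']:
        for r in finder.regions_of(t,n)[:7]:
            print(t,round(r['conf'],2),r['location'],r['pixels'].sum(),onplane(c,[r['location']],{'tin':46}.get(t,30)).round(0))
print(ctrl.read_state())
a=cv2.imread('pics/top0.png');b=cv2.imread('pics/scene0.png')
E
```

```text
pics
top {'fx': 410.02828636391087, 'fy': 410.02828636391087, 'cx': 256.71716335613075, 'cy': 183.6574093619204, 'k1': 0.003769100734179001, 'eye': array([ 510.08115503,  -84.34048676, 1213.12596733]), 'orientation': array([-3.08867106,  0.00837039, -1.58710465])}
tin 0.56 [286.4, 174.5] 11158 [[ 597. -161.   46.]]
potato1 0.88 [246.3, 165.3] 512 [[627. -46.  30.]]
potato1 0.8 [238.9, 208.2] 310 [[503. -23.  30.]]
potato1 0.7 [103.8, 205.5] 563 [[517. 367.  30.]]
potato1 0.64 [249.1, 195.3] 564 [[540. -53.  30.]]
potato1 0.54 [268.3, 191.1] 423 [[ 551. -109.   30.]]
potato1 0.32 [285.5, 174.5] 10796 [[ 598. -159.   30.]]
jar 0.62 [113.4, 135.3] 767 [[721. 340.  30.]]
bowl 0.72 [400.2, 223.5] 2318 [[ 452. -485.   30.]]
scene {'fx': 402.1423598440875, 'fy': 402.1423598440875, 'cx': 258.3969243561777, 'cy': 186.9950080919206, 'k1': -0.05816349575356767, 'eye': array([1018.52711078,  587.19169534,  796.08452006]), 'orientation': array([-2.30463671, -0.02192155,  2.55906024])}
tin 0.59 [234.8, 196.4] 8386 [[ 622. -101.   46.]]
potato1 0.92 [245.7, 208.3] 615 [[613. -60.  30.]]
potato1 0.8
[... 309 characters left out ...]
.6, 113.0] 1026 [[ 438. -516.   30.]]
{'time_s': 0.5, 'joint_pos': array([-9.33329201e-01,  3.84715663e-01,  7.85797519e-03, -3.97485809e-05,
       -1.19403612e+00, -2.58636925e-01]), 'dq': array([ 0.0011563 , -0.0009975 , -0.00020382,  0.00105162,  0.00014157,
       -0.0005401 ]), 'tau': array([ 5.89908032e-04, -3.91691101e+01,  1.88440776e+01,  4.18702394e+00,
       -7.58222268e-04, -2.81230772e-08]), 'position': array([ 231.17306135, -580.61532989,  207.5802257 ]), 'tcp_rot': array([-1.57069263e+00, -1.07975384e-05,  3.78815574e-01]), 'ft_force': array([-0.64621668,  0.4171294 , -0.26884761]), 'ft_torque': array([ 0.04439946, -0.00418013, -0.03594213]), 'grip_width': 0.998955716021966}
```

View pics/top0.png

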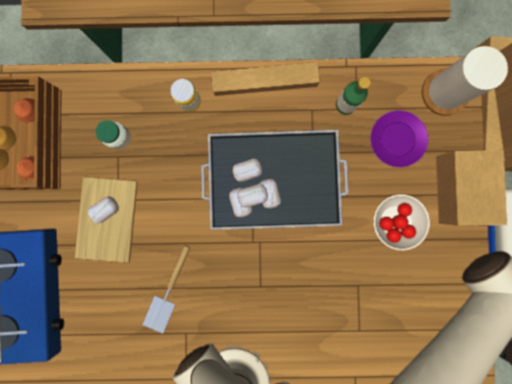

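View pics/scene0.png

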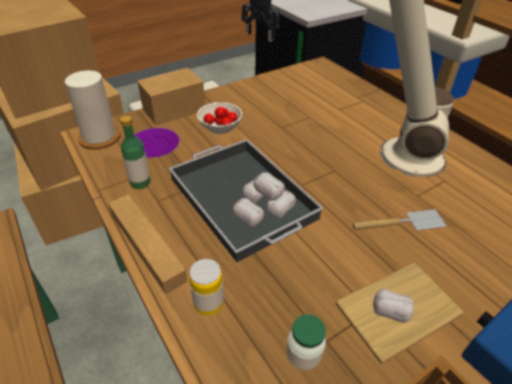

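The tin is at about columns 208–342, rows 130–229. Four potatoes are heaped at (246,169), (240,203), (252,195) and (270,193). The fifth is on the board at (103,209), the green-lid jar at (113,133) and the bowl at (400,222).

Run:
```python
from h import *
c=cams.get_calibration('top')
im=cams.grab_frame('top')
# tin rim
m=max(finder.regions_of('tin','top'),key=lambda r:r['conf'])['pixels'].astype(np.uint8)
ps=finder.regions_of('potato1','top')
cnt=max(cv2.findContours(m,0,2)[0],key=cv2.contourArea).reshape(-1,2)
P=onplane(c,cnt,46)[:,:2].astype(np.float32)
print('tin bbox',P.min(0),P.max(0),cv2.minAreaRect(P))
# rim corners, from my eye, on z=46
print(onplane(c,[[208.5,132],[338,129.5],[342,225],[210,229.5]],46).round(0))
for r in ps:
    k=r['pixels'].astype(np.uint8)
    if k.sum()>2000: continue
    q=np.argwhere(k)[:,::-1]
    P=onplane(c,q,35)[:,:2].astype(np.float32)
    (ce,wh,a)=cv2.minAreaRect(P)
    print(round(r['conf'],2),r['location'],np.round(ce),np.round(wh),round(a))
crop=cv2.resize(im[120:240,195:355],None,fx=4.5,fy=4.5,interpolation=cv2.INTER_CUBIC);save(crop,'crop0')
```

```text
tin bbox [ 446.12134 -332.67868] [723.3719   83.17103] ((584.205322265625, -124.82945251464844), (274.6654357910156, 415.4457702636719), 0.936589777469635)
[[ 723.   60.   46.]
 [ 724. -311.   46.]
 [ 451. -315.   46.]
 [ 444.   59.   46.]]
0.89 [249.3, 195.7] [540. -61.] [57. 88.] 13
0.83 [105.2, 208.6] [506. 368.] [57. 87.] 34
0.65 [245.8, 166.0] [613. -47.] [52. 81.] 16
0.64 [237.0, 209.4] [518. -22.] [81. 49.] 31
0.63 [269.6, 192.6] [ 546. -115.] [82. 50.] 4
```

View pics/crop0.png

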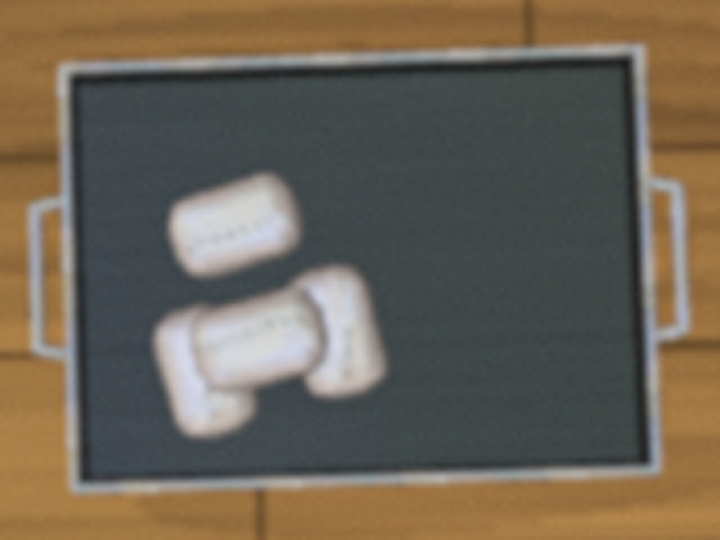

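```bash
cat >> h.py <<'E'
def plan(wps,start=None):
    """waypoints [x,y,z,yaw deg] -> offsets from the start pose (first pose), in tool-frame fractions"""
    s=ctrl.read_state() if start is None else None
    if s is not None:
        R0=R.from_euler('xyz',s['tcp_rot']).as_matrix();p0=np.array(s['position'])
    else:
        R0=R.from_euler('xyz',[-np.pi/2,0,np.radians(start[3])]).as_matrix();p0=np.array(start[:3],float)
    for w in wps:
        R1=R.from_euler('xyz',[-np.pi/2,0,np.radians(w[3])]).as_matrix()
        t=R0.T@(np.array(w[:3])-p0)/200
        v=R.from_matrix(R0.T@R1).as_rotvec()/(np.pi/2)
        print(w,'->',(t.round(3)+0.).tolist()+(v.round(3)+0.).tolist())
E
python3 - <<'E'
from h import *
c=cams.get_calibration('top')
im=cv2.imread('pics/top0.png')
W=onplane(c,[[208.3,134],[338.3,130.4],[341.7,224],[211.2,228.9]],46)[:,:2]
M=np.array([[134,184],[134,-184],[-134,-184],[-134,184.]])
cen=W.mean(0);A=(M.T@(W-cen));th=np.arctan2(A[0,1]-A[1,0],A[0,0]+A[1,1])
print('tin',cen,np.degrees(th));Rt=np.array([[np.cos(th),-np.sin(th)],[np.sin(th),np.cos(th)]])
print('resid',(M@Rt.T+cen-W).round(1).tolist())
print('spots',(np.array([[-70,-115],[-70,115],[70,-115],[70,115],[0,0]])@Rt.T+cen).round(0).tolist())
g=cv2.cvtColor(im,cv2.COLOR_BGR2GRAY);m=(g>120).astype(np.uint8);m[:137]=0;m[222:]=0;m[:,:216]=0;m[:,334:]=0
n,l,st,ce=cv2.connectedComponentsWithStats(m)
for i in range(1,n):
    if st[i,4]>60:
        P=onplane(c,np.argwhere(l==i)[:,::-1],30)[:,:2].astype(np.float32)
        print(st[i],P.mean(0),cv2.minAreaRect(P))
print('C,B',onplane(c,np.array([[342,332],[203,372],[258,338]])/4.5+[195,120],27).round(0))
a=[231.2,-580.6,207.6,21.7]
plan([[330,-430,200,45]]);plan([[430,-270,190,75],[539,-62,150,103]],[330,-430,200,45])
E
```

```text
tin [ 584.37701355 -127.32006197] 0.8838446150677375
resid [[-1.6, -2.4], [0.3, 2.5], [-0.5, 0.9], [1.8, -1.0]]
spots [[516.0, -243.0], [513.0, -13.0], [656.0, -241.0], [653.0, -11.0], [584.0, -127.0]]
[233 159  28  22 465] [613.7401   -46.330284] ((613.3330688476562, -45.95708084106445), (51.46164321899414, 80.5749282836914), 17.510400772094727)
[ 229  179   51   38 1175] [533.82275 -67.17742] ((532.3995361328125, -67.79737854003906), (81.22325134277344, 139.7743682861328), 16.276744842529297)
C,B [[ 543. -116.   27.]
 [ 519.  -27.   27.]
 [ 540.  -62.   27.]]
[330, -430, 200, 45] -> [0.738, 0.038, 0.517, 0.0, -0.259, 0.0]
[430, -270, 190, 75] -> [0.919, 0.05, 0.212, 0.0, -0.333, 0.0]
[539, -62, 150, 103] -> [2.04, 0.25, 0.562, 0.0, -0.644, 0.0]
```

```bash
python3 -m inch '[[[0.25,0,0.18,0,-0.09,0,1],[0.5,0,0.35,0,-0.18,0,1],[0.75,0,0.52,0,-0.27,0,1],[1,0,0.7,0,-0.36,0,1],[1,0,0.7,0,-0.45,0,1],[1,0,0.7,0,-0.5,0,1],[1,0,0.7,0,-0.5,0,1],[1,0,0.7,0,-0.5,0,1]]]' 40
python3 -c "
from h import *
plan([[450,-210,190,80]]);plan([[539,-62,150,103]],[450,-210,190,80])"
```

```text
time_s: 1.45
position: [365.2, -376.8, 207.8]
tcp_rot: [-1.571, 0.0, 1.162]
ft_force: [0.1, 0.1, -0.1]
grip_width: 1.0
[450, -210, 190, 80] -> [0.934, 0.089, -0.058, 0.0, -0.149, 0.0]
[539, -62, 150, 103] -> [0.806, 0.2, -0.31, 0.0, -0.256, 0.0]
```

```bash
python3 -m inch '[[[0.25,0.02,-0.02,0,-0.08,0,1],[0.5,0.04,-0.03,0,-0.15,0,1],[0.75,0.06,-0.05,0,-0.15,0,1],[0.934,0.089,-0.058,0,-0.15,0,1],[0.934,0.089,-0.058,0,-0.15,0,1],[0.934,0.089,-0.058,0,-0.15,0,1],[0.934,0.089,-0.058,0,-0.15,0,1],[0.934,0.089,-0.058,0,-0.15,0,1]]]'
python3 -m inch '[[[0.25,0.06,-0.1,0,-0.09,0,1],[0.5,0.12,-0.2,0,-0.18,0,1],[0.7,0.18,-0.27,0,-0.26,0,1],[0.806,0.2,-0.31,0,-0.26,0,1],[0.806,0.2,-0.31,0,-0.26,0,1],[0.806,0.2,-0.31,0,-0.26,0,1],[0.806,0.2,-0.31,0,-0.26,0,1],[0.806,0.2,-0.31,0,-0.26,0,1]]]'
python3 - <<'E'
from h import *
c=cams.get_calibration('wrist');im=cams.grab_frame('wrist');save(im,'w1')
print(c['eye'])
for r in finder.regions_of('potato4','wrist'):
    P=onplane(c,np.argwhere(r['pixels'])[:,::-1],75)[:,:2].astype(np.float32)
    print(round(r['conf'],2),r['location'],cv2.minAreaRect(P))
plan([[539,-62,54,103]])
E
```

```text
time_s: 2.25
position: [449.5, -211.2, 190.0]
tcp_rot: [-1.571, 0.0, 1.395]
ft_force: [-0.3, 0.5, 0.4]
grip_width: 0.998
time_s: 3.05
position: [538.4, -64.6, 150.5]
tcp_rot: [-1.572, 0.0, 1.801]
ft_force: [0.7, 0.1, 0.4]
grip_width: 1.003
[ 556.88311053 -142.74035697  315.35832148]
0.86 [267.4, 111.4] ((548.2496337890625, -116.23638916015625), (70.55315399169922, 45.95112228393555), 12.123449325561523)
0.77 [256.3, 186.4] ((540.052001953125, -61.80292510986328), (54.581993103027344, 89.26680755615234), 14.111640930175781)
0.69 [175.0, 164.7] ((606.025390625, -62.23301696777344), (49.39997482299805, 71.70387268066406), 16.27642059326172)
0.57 [294.5, 213.9] ((515.0101318359375, -35.41746139526367), (71.22593688964844, 39.529029846191406), 56.45842742919922)
[539, -62, 54, 103] -> [0.011, 0.483, -0.005, 0.001, 0.003, 0.0]
```

View pics/w1.png

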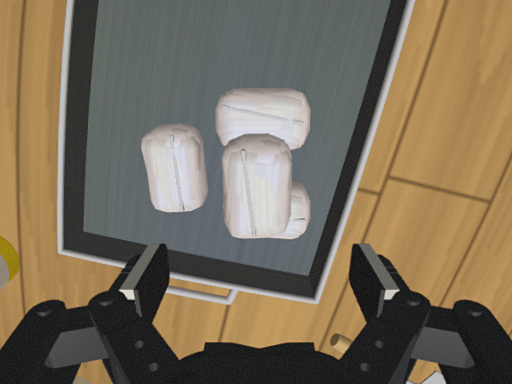

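The wrist view shows potato4 at (257,186), lined up with the jaws and matching the top-camera estimate. I'll grip it now.

```bash
python3 -m inch '[[[0.01,0.2,0,0,0,0,1],[0.01,0.4,0,0,0,0,1],[0.01,0.48,0,0,0,0,1],[0.01,0.48,0,0,0,0,1],[0.01,0.48,0,0,0,0,-1],[0.01,0.48,0,0,0,0,-1],[0.01,0.48,0,0,0,0,-1],[0.01,0.48,0,0,0,0,-1]]]' 40
python3 -m inch '[[[0,0,0,0,0,0,-1],[0,0,0,0,0,0,-1],[0,-0.1,0,0,0,0,-1],[0,-0.25,0,0,0,0,-1],[0,-0.35,0,0,0,0,-1],[0,-0.35,0,0,0,0,-1],[0,-0.35,0,0,0,0,-1],[0,-0.35,0,0,0,0,-1]]]'
python3 -c "
from h import *
plan([[528,-238,110,92]]);plan([[528,-238,12,92]],[528,-238,110,92])"
```

```text
time_s: 3.95
position: [539.7, -62.3, 56.5]
tcp_rot: [-1.576, 0.001, 1.802]
ft_force: [-0.4, 0.4, 7.0]
grip_width: 0.62
time_s: 4.75
position: [538.0, -62.4, 124.8]
tcp_rot: [-1.573, 0.0, 1.802]
ft_force: [0.7, 0.0, -2.2]
grip_width: 0.613
[528, -238, 110, 92] -> [-0.843, 0.074, 0.25, 0.001, 0.125, 0.0]
[528, -238, 12, 92] -> [0.0, 0.49, 0.0, 0.0, 0.0, 0.0]
```

```bash
python3 -m inch '[[[-0.2,0.02,0.06,0,0.06,0,-1],[-0.45,0.03,0.12,0,0.12,0,-1],[-0.7,0.05,0.2,0,0.125,0,-1],[-0.843,0.07,0.25,0,0.125,0,-1],[-0.843,0.07,0.25,0,0.125,0,-1],[-0.843,0.07,0.25,0,0.125,0,-1],[-0.843,0.07,0.25,0,0.125,0,-1],[-0.843,0.07,0.25,0,0.125,0,-1]]]'
python3 -m inch '[[[0,0.2,0,0,0,0,-1],[0,0.35,0,0,0,0,-1],[0,0.45,0,0,0,0,-1],[0,0.49,0,0,0,0,-1],[0,0.49,0,0,0,0,-1],[0,0.49,0,0,0,0,-1],[0,0.49,0,0,0,0,-1],[0,0.49,0,0,0,0,0.6]]]'
python3 -m inch '[[[0,0,0,0,0,0,0.65],[0,0,0,0,0,0,0.65],[0,0,0,0,0,0,0.65],[0,-0.2,0,0,0,0,0.65],[0,-0.4,0,0,0,0,0.65],[0,-0.6,0,0,0,0,0.65],[0,-0.6,0,0,0,0,0.8],[0,-0.6,0,0,0,0,0.8]]]'
python3 -c "
from h import *
plan([[614,-46,110,106]]);plan([[614,-46,9,106]],[614,-46,110,106])"
```

```text
time_s: 5.55
position: [528.1, -236.8, 110.6]
tcp_rot: [-1.572, -0.0, 1.607]
ft_force: [-0.2, -0.3, -1.8]
grip_width: 0.623
time_s: 6.35
position: [529.2, -237.0, 13.8]
tcp_rot: [-1.575, 0.001, 1.608]
ft_force: [0.7, 0.2, 0.3]
grip_width: 0.773
time_s: 7.15
position: [529.2, -236.9, 135.0]
tcp_rot: [-1.577, 0.001, 1.607]
ft_force: [0.1, 0.9, 0.1]
grip_width: 0.901
[614, -46, 110, 106] -> [0.938, 0.127, -0.458, 0.004, -0.154, -0.001]
[614, -46, 9, 106] -> [0.0, 0.505, 0.0, 0.0, 0.0, 0.0]
```

```bash
python3 -m inch '[[[0.2,0.03,-0.1,0,-0.07,0,0.75],[0.4,0.05,-0.2,0,-0.15,0,0.75],[0.6,0.08,-0.3,0,-0.154,0,0.75],[0.8,0.1,-0.4,0,-0.154,0,0.75],[0.938,0.127,-0.458,0,-0.154,0,0.75],[0.938,0.127,-0.458,0,-0.154,0,0.75],[0.938,0.127,-0.458,0,-0.154,0,0.75],[0.938,0.127,-0.458,0,-0.154,0,0.75]]]'
python3 - <<'E'
from h import *
c=cams.get_calibration('wrist');im=cams.grab_frame('wrist');save(im,'w2')
for r in finder.regions_of('potato3','wrist'):
    P=onplane(c,np.argwhere(r['pixels'])[:,::-1],30)[:,:2].astype(np.float32)
    print(round(r['conf'],2),r['location'],cv2.minAreaRect(P))
plan([[614,-46,9,106]])
E
```

```text
time_s: 7.95
position: [613.1, -46.9, 109.2]
tcp_rot: [-1.575, 0.002, 1.848]
ft_force: [0.5, -0.6, 0.3]
grip_width: 0.878
0.87 [437.6, 13.2] ((525.494140625, -204.45050048828125), (62.2988395690918, 23.193201065063477), 19.910226821899414)
0.75 [364.4, 128.9] ((546.3699951171875, -110.31269836425781), (87.11602783203125, 55.111541748046875), 11.724413871765137)
0.73 [354.5, 230.5] ((522.3450317382812, -26.336746215820312), (90.03724670410156, 61.53437423706055), 11.759263038635254)
0.68 [257.8, 177.4] ((615.3556518554688, -46.709877014160156), (54.4910774230957, 87.25924682617188), 16.540672302246094)
[614, -46, 9, 106] -> [0.006, 0.504, -0.001, 0.004, -0.002, -0.001]
```

View pics/w2.png

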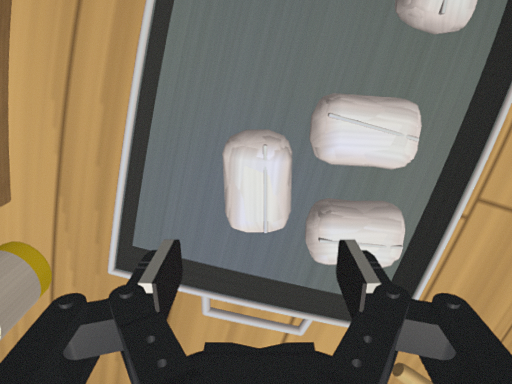

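```bash
python3 -m inch '[[[0.02,0.15,0,0,0,0,0.55],[0.02,0.3,0,0,0,0,0.55],[0.02,0.43,0,0,0,0,0.55],[0.02,0.5,0,0,0,0,0.55],[0.02,0.5,0,0,0,0,0.55],[0.02,0.5,0,0,0,0,-1],[0.02,0.5,0,0,0,0,-1],[0.02,0.5,0,0,0,0,-1]]]'
python3 -m inch '[[[0,0,0,0,0,0,-1],[0,-0.1,0,0,0,0,-1],[0,-0.3,0,0,0,0,-1],[0,-0.3,0,0,0,0,-1],[0,-0.3,0,0,0,0,-1],[0,-0.3,0,0,0,0,-1],[0,-0.3,0,0,0,0,-1],[0,-0.3,0,0,0,0,-1]]]'
python3 -c "
from h import *
plan([[643,-16,60,95],[643,-16,12,95]])"
```

```text
time_s: 8.85
position: [613.6, -43.3, 11.1]
tcp_rot: [-1.579, 0.002, 1.848]
ft_force: [0.3, 0.7, 0.1]
grip_width: 0.618
time_s: 9.65
position: [612.5, -43.4, 69.9]
tcp_rot: [-1.577, 0.002, 1.847]
ft_force: [0.9, 0.7, -2.0]
grip_width: 0.62
[643, -16, 60, 95] -> [0.09, 0.051, -0.184, 0.004, 0.121, -0.001]
[643, -16, 12, 95] -> [0.091, 0.291, -0.183, 0.004, 0.121, -0.001]
```

```bash
python3 -m inch '[[[0.09,0.05,-0.1,0,0.08,0,-1],[0.09,0.05,-0.18,0,0.12,0,-1],[0.09,0.15,-0.183,0,0.12,0,-1],[0.09,0.25,-0.183,0,0.12,0,-1],[0.09,0.29,-0.183,0,0.12,0,-1],[0.09,0.29,-0.183,0,0.12,0,-1],[0.09,0.29,-0.183,0,0.12,0,-1],[0.09,0.29,-0.183,0,0.12,0,0.6]]]'
python3 -m inch '[[[0,0,0,0,0,0,0.6],[0,0,0,0,0,0,0.6],[0,0,0,0,0,0,0.6],[0,-0.15,0,0,0,0,0.6],[0,-0.3,0,0,0,0,0.6],[0,-0.5,0,0,0,0,0.6],[0,-0.5,0,0,0,0,0.6],[0,-0.5,0,0,0,0,0.6]]]'
python3 -c "
from h import *
plan([[580,-75,120,53]]);plan([[545,-113,110,13]],[580,-75,120,53])"
```

```text
time_s: 10.45
position: [643.4, -16.2, 12.4]
tcp_rot: [-1.577, 0.001, 1.659]
ft_force: [-1.3, -0.2, 1.0]
grip_width: 0.775
time_s: 11.25
position: [643.3, -16.0, 113.8]
tcp_rot: [-1.58, 0.0, 1.659]
ft_force: [-0.2, 0.0, -0.5]
grip_width: 0.8
[580, -75, 120, 53] -> [-0.266, -0.034, 0.341, 0.006, 0.467, 0.002]
[545, -113, 110, 13] -> [-0.257, 0.05, 0.025, 0.0, 0.444, 0.0]
```

```bash
python3 -m inch '[[[-0.05,-0.03,0.06,0,0.08,0,0.6],[-0.1,-0.03,0.12,0,0.17,0,0.6],[-0.15,-0.03,0.18,0,0.26,0,0.6],[-0.2,-0.03,0.24,0,0.35,0,0.6],[-0.26,-0.03,0.3,0,0.44,0,0.6],[-0.266,-0.03,0.34,0,0.467,0,0.6],[-0.266,-0.03,0.34,0,0.467,0,0.6],[-0.266,-0.03,0.34,0,0.467,0,0.6]]]'
python3 -m inch '[[[-0.05,0.02,0,0,0.09,0,0.6],[-0.1,0.05,0,0,0.18,0,0.6],[-0.15,0.05,0.01,0,0.27,0,0.6],[-0.2,0.05,0.02,0,0.36,0,0.6],[-0.257,0.05,0.025,0,0.444,0,0.6],[-0.257,0.05,0.025,0,0.444,0,0.6],[-0.257,0.05,0.025,0,0.444,0,0.6],[-0.257,0.05,0.025,0,0.444,0,0.6]]]'
python3 - <<'E'
from h import *
c=cams.get_calibration('wrist');im=cams.grab_frame('wrist');save(im,'w3')
for r in finder.regions_of('potato3','wrist'):
    P=onplane(c,np.argwhere(r['pixels'])[:,::-1],30)[:,:2].astype(np.float32)
    print(round(r['conf'],2),r['location'],cv2.minAreaRect(P))
plan([[546,-112,9,12]])
E
```

```text
time_s: 12.05
position: [579.9, -75.0, 118.4]
tcp_rot: [-1.577, -0.005, 0.926]
ft_force: [-0.2, -0.1, 0.5]
grip_width: 0.8
time_s: 12.85
position: [545.8, -112.6, 107.9]
tcp_rot: [-1.572, -0.008, 0.232]
ft_force: [0.8, 1.3, -0.1]
grip_width: 0.799
0.97 [315.0, 298.8] ((647.507080078125, -37.83649444580078), (81.57684326171875, 48.056182861328125), 29.96074867248535)
0.95 [368.7, 177.2] ((522.91259765625, -26.06787872314453), (87.45105743408203, 59.6723747253418), 12.729682922363281)
0.88 [262.5, 178.9] ((546.4718017578125, -110.34066772460938), (87.20114135742188, 55.32285690307617), 13.206019401550293)
0.86 [109.4, 126.9] ((529.0848388671875, -237.49928283691406), (56.094600677490234, 89.9903564453125), 4.3910956382751465)
[546, -112, 9, 12] -> [-0.002, 0.495, 0.004, 0.001, 0.014, 0.005]
```

View pics/w3.png

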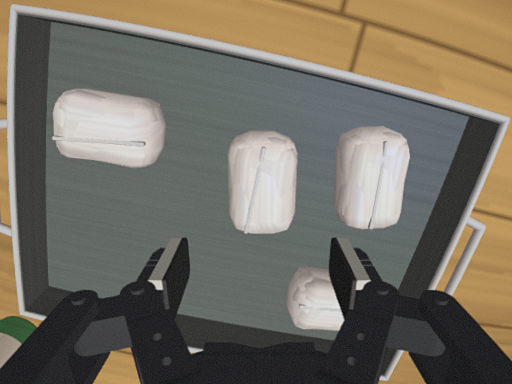

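C sits centred between the jaws at (262,180), with B clear of it at (372,178).

```bash
python3 -m inch '[[[0,0.15,0.01,0,0,0,0.6],[0,0.3,0.01,0,0,0,0.6],[0,0.43,0.01,0,0,0,0.6],[0,0.49,0.01,0,0,0,0.6],[0,0.49,0.01,0,0,0,0.6],[0,0.49,0.01,0,0,0,-1],[0,0.49,0.01,0,0,0,-1],[0,0.49,0.01,0,0,0,-1]]]'
python3 -m inch '[[[0,0,0,0,0,0,-1],[0,-0.1,0,0,0,0,-1],[0,-0.3,0,0,0,0,-1],[0,-0.3,0,0,0,0,-1],[0,-0.3,0,0,0,0,-1],[0,-0.3,0,0,0,0,-1],[0,-0.3,0,0,0,0,-1],[0,-0.3,0,0,0,0,-1]]]'
python3 -c "
from h import *
plan([[585,-128,60,5],[585,-128,12,5]])"
```

```text
time_s: 13.75
position: [546.8, -110.6, 11.2]
tcp_rot: [-1.573, -0.011, 0.231]
ft_force: [-0.9, 1.6, -0.6]
grip_width: 0.618
time_s: 14.55
position: [545.4, -110.6, 70.0]
tcp_rot: [-1.572, -0.008, 0.231]
ft_force: [0.8, -0.3, -2.1]
grip_width: 0.621
[585, -128, 60, 5] -> [0.172, 0.052, -0.13, 0.001, 0.091, 0.005]
[585, -128, 12, 5] -> [0.17, 0.292, -0.129, 0.001, 0.091, 0.005]
```

```bash
python3 -m inch '[[[0.1,0.05,-0.06,0,0.08,0,-1],[0.17,0.05,-0.13,0,0.091,0,-1],[0.17,0.15,-0.13,0,0.091,0,-1],[0.17,0.25,-0.13,0,0.091,0,-1],[0.17,0.29,-0.13,0,0.091,0.005,-1],[0.17,0.29,-0.13,0,0.091,0.005,-1],[0.17,0.29,-0.13,0,0.091,0.005,-1],[0.17,0.29,-0.13,0,0.091,0.005,0.6]]]'
python3 -m inch '[[[0,0,0,0,0,0,0.6],[0,0,0,0,0,0,0.6],[0,0,0,0,0,0,0.6],[0,-0.15,0,0,0,0,0.6],[0,-0.35,0,0,0,0,0.6],[0,-0.6,0,0,0,0,0.6],[0,-0.75,0,0,0,0,1],[0,-0.75,0,0,0,0,1]]]'
python3 -c "
from h import *
plan([[570,65,165,50]]);plan([[520,250,165,100]],[570,65,165,50]);plan([[506,367,125,124]],[520,250,165,100])"
```

```text
time_s: 15.35
position: [585.4, -128.2, 12.6]
tcp_rot: [-1.572, -0.001, 0.088]
ft_force: [0.5, 0.7, 0.7]
grip_width: 0.772
time_s: 16.15
position: [588.5, -128.3, 168.9]
tcp_rot: [-1.574, -0.013, 0.089]
ft_force: [-0.2, -0.1, 0.2]
grip_width: 1.0
[570, 65, 165, 50] -> [-0.007, 0.016, 0.971, 0.005, -0.499, 0.007]
[520, 250, 165, 100] -> [0.548, 0.0, 0.786, 0.0, -0.556, 0.0]
[506, 367, 125, 124] -> [0.588, 0.2, -0.033, 0.0, -0.267, 0.0]
```

```bash
python3 -m inch '[[[0,0,0.2,0,-0.08,0,1],[0,0,0.4,0,-0.17,0,1],[0,0.01,0.6,0,-0.26,0,1],[0,0.01,0.8,0,-0.35,0,1],[0,0.016,0.97,0.005,-0.44,0.007,1],[0,0.016,0.97,0.005,-0.5,0.007,1],[0,0.016,0.97,0.005,-0.5,0.007,1],[0,0.016,0.97,0.005,-0.5,0.007,1]]]'
python3 -m inch '[[[0.11,0,0.16,0,-0.09,0,1],[0.22,0,0.32,0,-0.18,0,1],[0.33,0,0.48,0,-0.27,0,1],[0.44,0,0.64,0,-0.36,0,1],[0.55,0,0.78,0,-0.45,0,1],[0.55,0,0.786,0,-0.54,0,1],[0.55,0,0.786,0,-0.556,0,1],[0.55,0,0.786,0,-0.556,0,1]]]'
python3 -m inch '[[[0.2,0.05,-0.01,0,-0.09,0,1],[0.4,0.1,-0.02,0,-0.18,0,1],[0.588,0.2,-0.033,0,-0.267,0,1],[0.588,0.2,-0.033,0,-0.267,0,1],[0.588,0.2,-0.033,0,-0.267,0,1],[0.588,0.2,-0.033,0,-0.267,0,1],[0.588,0.2,-0.033,0,-0.267,0,1],[0.588,0.2,-0.033,0,-0.267,0,1]]]'
python3 - <<'E'
from h import *
c=cams.get_calibration('wrist');im=cams.grab_frame('wrist');save(im,'w4')
for r in finder.regions_of('potato5','wrist'):
    P=onplane(c,np.argwhere(r['pixels'])[:,::-1],42)[:,:2].astype(np.float32)
    print(round(r['conf'],2),r['location'],cv2.minAreaRect(P))
plan([[506,368,21,124]])
E
```

```text
time_s: 16.95
position: [570.9, 64.6, 164.4]
tcp_rot: [-1.571, 0.001, 0.872]
ft_force: [0.4, -0.3, 0.1]
grip_width: 0.997
time_s: 17.75
position: [521.4, 249.0, 164.2]
tcp_rot: [-1.57, 0.001, 1.741]
ft_force: [-0.6, 0.2, -0.5]
grip_width: 0.996
time_s: 18.55
position: [508.4, 365.2, 125.0]
tcp_rot: [-1.571, -0.0, 2.159]
ft_force: [0.2, -0.3, -0.6]
grip_width: 1.0
0.79 [263.3, 182.8] ((506.99072265625, 367.2062072753906), (54.075767517089844, 87.259033203125), 34.09270095825195)
[506, 368, 21, 124] -> [0.017, 0.519, 0.002, 0.0, -0.003, 0.0]
```

View pics/w4.png

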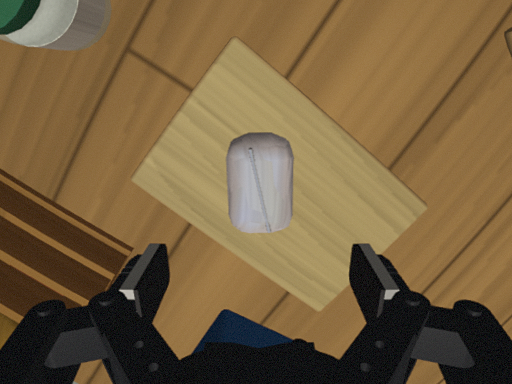

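Potato5 is between the jaws at (262,182), upright in the view.

```bash
python3 -m inch '[[[0.01,0.2,0,0,0,0,1],[0.01,0.4,0,0,0,0,1],[0.01,0.5,0,0,0,0,1],[0.01,0.515,0,0,0,0,1],[0.01,0.515,0,0,0,0,-1],[0.01,0.515,0,0,0,0,-1],[0.01,0.515,0,0,0,0,-1],[0.01,0.515,0,0,0,0,-1]]]'
python3 -m inch '[[[0,0,0,0,0,0,-1],[0,0,0,0,0,0,-1],[0,-0.1,0,0,0,0,-1],[0,-0.3,0,0,0,0,-1],[0,-0.5,0,0,0,0,-1],[0,-0.65,0,0,0,0,-1],[0,-0.65,0,0,0,0,-1],[0,-0.65,0,0,0,0,-1]]]'
python3 -c "
from h import *
a,b,d=[560,170,150,110],[610,-25,145,95],[643,-220,135,95]
plan([a]);plan([b],a);plan([d],b)"
```

```text
time_s: 19.45
position: [508.1, 368.2, 23.9]
tcp_rot: [-1.574, -0.001, 2.16]
ft_force: [-0.4, 0.7, 5.0]
grip_width: 0.618
time_s: 20.25
position: [507.3, 367.7, 153.8]
tcp_rot: [-1.574, -0.002, 2.159]
ft_force: [0.1, -1.0, -2.6]
grip_width: 0.619
[560, 170, 150, 110] -> [-0.969, 0.016, 0.329, 0.002, 0.152, 0.001]
[610, -25, 145, 95] -> [-1.002, 0.025, 0.099, 0.0, 0.167, 0.0]
[643, -220, 135, 95] -> [-0.986, 0.05, -0.079, 0.0, 0.0, 0.0]
```

```bash
python3 -m inch '[[[-0.2,0,0.07,0,0.08,0,-1],[-0.4,0,0.13,0,0.15,0,-1],[-0.6,0,0.2,0,0.15,0,-1],[-0.8,0,0.27,0,0.15,0,-1],[-0.969,0.01,0.33,0,0.15,0,-1],[-0.969,0.01,0.33,0,0.15,0,-1],[-0.969,0.01,0.33,0,0.15,0,-1],[-0.969,0.01,0.33,0,0.15,0,-1]]]'
python3 -m inch '[[[-0.2,0,0.02,0,0.08,0,-1],[-0.4,0,0.04,0,0.16,0,-1],[-0.6,0.01,0.06,0,0.167,0,-1],[-0.8,0.02,0.08,0,0.167,0,-1],[-1,0.025,0.1,0,0.167,0,-1],[-1,0.025,0.1,0,0.167,0,-1],[-1,0.025,0.1,0,0.167,0,-1],[-1,0.025,0.1,0,0.167,0,-1]]]'
python3 -m inch '[[[-0.2,0,-0.02,0,0,0,-1],[-0.4,0,-0.03,0,0,0,-1],[-0.6,0.01,-0.05,0,0,0,-1],[-0.8,0.03,-0.07,0,0,0,-1],[-0.986,0.05,-0.08,0,0,0,-1],[-0.986,0.05,-0.08,0,0,0,-1],[-0.986,0.05,-0.08,0,0,0,-1],[-0.986,0.05,-0.08,0,0,0,-1]]]'
python3 -c "
from h import *
plan([[643,-236,12,92]])"
```

```text
time_s: 21.05
position: [559.3, 170.1, 149.8]
tcp_rot: [-1.571, -0.002, 1.924]
ft_force: [0.4, -0.2, -2.0]
grip_width: 0.615
time_s: 21.85
position: [609.5, -23.0, 144.0]
tcp_rot: [-1.57, -0.003, 1.663]
ft_force: [-0.3, -0.5, -1.8]
grip_width: 0.62
time_s: 22.65
position: [643.9, -216.0, 133.7]
tcp_rot: [-1.57, -0.003, 1.666]
ft_force: [0.6, 0.4, -2.0]
grip_width: 0.617
[643, -236, 12, 92] -> [-0.101, 0.608, 0.014, -0.001, 0.038, 0.002]
```

```bash
python3 -m inch '[[[-0.1,0.15,0.01,0,0.03,0,-1],[-0.1,0.35,0.01,0,0.03,0,-1],[-0.1,0.5,0.01,0,0.03,0,-1],[-0.1,0.58,0.01,0,0.03,0,-1],[-0.1,0.6,0.01,0,0.03,0,-1],[-0.1,0.6,0.01,0,0.03,0,-1],[-0.1,0.6,0.01,0,0.03,0,-1],[-0.1,0.6,0.01,0,0.03,0,0.6]]]'
python3 -m inch '[[[0,0,0,0,0,0,0.6],[0,0,0,0,0,0,0.6],[0,0,0,0,0,0,0.6],[0,-0.15,0,0,0,0,0.6],[0,-0.35,0,0,0,0,0.6],[0,-0.6,0,0,0,0,0.6],[0,-0.8,0,0,0,0,0.6],[0,-0.8,0,0,0,0,0.6]]]'
python3 -c "
from h import *
plan([[450,-330,200,50]])"
```

```text
time_s: 23.45
position: [644.9, -235.6, 15.2]
tcp_rot: [-1.573, -0.002, 1.619]
ft_force: [-0.1, 0.1, -0.7]
grip_width: 0.772
time_s: 24.25
position: [648.4, -237.3, 184.0]
tcp_rot: [-1.587, 0.003, 1.62]
ft_force: [0.1, -0.7, -0.1]
grip_width: 0.806
[450, -330, 200, 50] -> [-0.414, -0.096, 1.012, 0.011, 0.476, 0.002]
```

```bash
python3 -m inch '[[[-0.1,-0.03,0.2,0,0,0,0.6],[-0.2,-0.06,0.4,0,0,0,0.6],[-0.3,-0.09,0.6,0,0,0,0.6],[-0.4,-0.1,0.8,0,0,0,0.6],[-0.5,-0.1,1,0,0,0,0.6],[-0.6,-0.1,1,0,0,0,0.6],[-0.7,-0.1,1,0,0,0,0.6],[-0.7,-0.1,1,0,0,0,0.6]]]'
python3 -m inch '[[[-0.1,0,0.1,0,0,0,0.6],[-0.25,0,0.2,0,0,0,0.6],[-0.4,0,0.3,0,0,0,0.6],[-0.55,0,0.4,0,0,0,0.6],[-0.7,0,0.4,0,0,0,0.6],[-0.7,0,0.4,0,0,0,0.6],[-0.7,0,0.4,0,0,0,0.6],[-0.7,0,0.4,0,0,0,0.6]]]'
python3 - <<'E'
from h import *
c=cams.get_calibration('top');im=cams.grab_frame('top')
S={'1':(516,-243),'2':(513,-13),'3':(656,-241),'4':(653,-11),'5':(584,-127)}
g=cv2.cvtColor(im,cv2.COLOR_RGB2GRAY);m=(g>120).astype(np.uint8);m[:137]=0;m[222:]=0;m[:,:216]=0;m[:,334:]=0
n,l,st,_=cv2.connectedComponentsWithStats(m)
def near(p): return min((round(float(np.hypot(*(np.array(p)-v))),0),k) for k,v in S.items())
for i in range(1,n):
    if st[i,4]>100:
        ce,wh,a=cv2.minAreaRect(onplane(c,np.argwhere(l==i)[:,::-1],30)[:,:2].astype(np.float32));print('thr',np.round(ce),np.round(wh),near(ce))
for r in finder.regions_of('potato1','top'):
    ce,wh,a=cv2.minAreaRect(onplane(c,np.argwhere(r['pixels'])[:,::-1],30)[:,:2].astype(np.float32));print(round(r['conf'],2),np.round(ce),np.round(wh),near(ce))
for t in ['jar','bowl']:
    for r in finder.regions_of(t,'top')[:2]: print(t,round(r['conf'],2),r['location'])
save(cv2.resize(im,None,fx=1.5,fy=1.5),'end')
E
```

```text
time_s: 25.05
position: [454.7, -388.8, 200.6]
tcp_rot: [-1.587, 0.003, 1.617]
ft_force: [0.6, -0.4, 0.4]
grip_width: 0.803
time_s: 25.85
position: [381.6, -531.3, 199.5]
tcp_rot: [-1.587, 0.003, 1.618]
ft_force: [0.4, 0.4, 0.3]
grip_width: 0.798
thr [642. -18.] [52. 80.] (13.0, '4')
thr [ 643. -234.] [81. 49.] (15.0, '3')
thr [ 583. -128.] [81. 51.] (2.0, '5')
thr [520. -25.] [82. 51.] (14.0, '2')
thr [ 529. -237.] [81. 52.] (14.0, '1')
0.92 [642. -20.] [56. 83.] (14.0, '4')
0.72 [520. -27.] [85. 54.] (15.0, '2')
0.7 [ 643. -232.] [84. 49.] (15.0, '3')
0.64 [ 529. -237.] [81. 52.] (14.0, '1')
0.62 [ 583. -128.] [82. 53.] (1.0, '5')
jar 0.86 [113.9, 137.2]
jar 0.28 [266.6, 176.6]
bowl 0.68 [395.1, 225.3]
```

View pics/end.png

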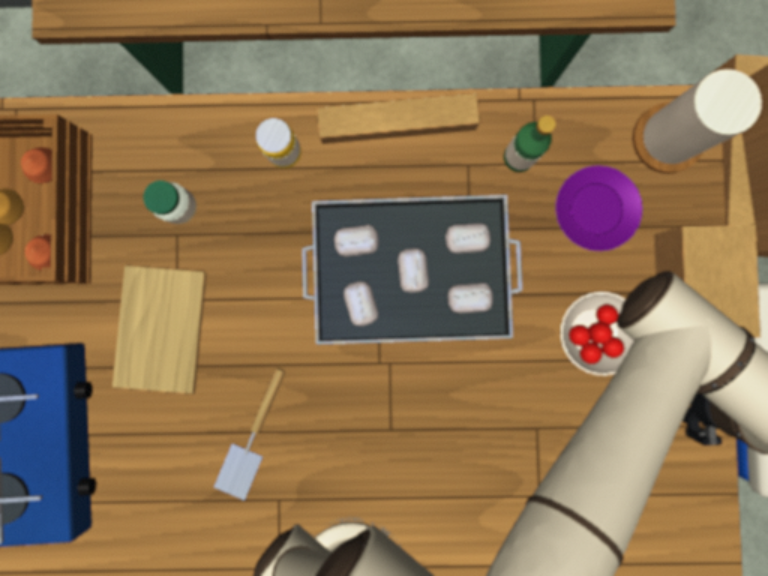

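The picture shows the five potatoes like a die, at (355,240), (468,238), (412,270), (360,303) and (469,298), all clear of one another. The jar and bowl are where they were.

```bash
python3 -c "
from h import *
print(ctrl.sign_off())"
```

```text
the job is handed in; nothing more can be done
None
```

All five potatoes now lie in the tin like the five on a die, and the job was handed in at about 26 s of the 72 s allowed.

I gripped and placed four of them: the top of the heap, the loose one beside it, one from the bottom, and the one from the board. The fifth was already about 15 mm from its corner spot, so I left it.

- **Positions:** in the last top picture, the brightness threshold and the network agree. The middle potato is about 2 mm from its spot and the four corner ones 13–15 mm (limit 40 mm).
- **Spacing and height:** all five are visibly apart, and their outlines fit potatoes lying flat on the floor. I did not measure heights or contact forces directly.
- **Jar and bowl:** they look unmoved. In the last picture the arm hides part of the bowl, so the network's 5-pixel shift for it (about 15 mm) most likely comes from that. I never went near either one at low height, and the wrist force stayed under 8 N in every reading.

No check failed.

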